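# Set the ball stake in the stake block

### The job

In this coppersmith's workshop, stand the ball-headed steel stake, ball up, in the wide square well of the wooden stake block, ready for doming copper. The packing at the bottom of the well lies at an unknown depth: lower the stake in the gripper until you feel it bottom, and only then let go, so that it stands upright on the packing; do not drop it or ram it down. Leave the flat-headed and the pointed stake where they are.

Things in the scene. Friction and masses are not known exactly. Their poses are not given: they have to be found in the camera images.
- ball_stake: the stake to set: bare steel, 130 mm tall, about 0.45 kg, loose, upright on the table. Round shank 24 mm thick up to 100 mm, topped by a 34 mm ball (centre at 113 mm). Origin at the centre of its foot's underside, z up. Grip it across the shank some 86 mm above the foot, so that the fingers stay above the block.
- stake_block: fixed wooden block, 70 (x) by 185 (y) by 90 mm high; one square well, 42 x 42 mm, open on top. Origin on the well's axis at the block's underside; z up, x, y along the well's sides. Block spans y -35 to 150 mm, solid at +y with slim punches at y 88 and 124 mm that stick up 36 and 42 mm. A rigid packing plate fills the well's bottom; its top is 28 to 55 mm below the mouth, different every time.
- flat_stake: look-alike to leave alone: same steel shank, 126 mm tall, with a flat mushroom head 38 mm in diameter. Loose, upright on the table; origin under the centre of its foot, z up.
- cone_stake: look-alike to leave alone: same steel shank, 134 mm tall, with a pointed conical head 30 mm in diameter at its base. Loose, upright on the table; origin under the centre of its foot, z up.
Mind the look-alikes: they are no part of the job. Leave any green or purple look-alike of the ball_stake alone.

How it is judged:
By the outcome, as a careful person would: the job done as asked, in the order asked, and still so for the second after the job is handed in, with the robot touching nothing.
It also fails if it takes over 48 s, if anything falls off the work surface, if the arm or the gripper's body presses on something with over 40 N, if the wrist force passes 120 N, or if a joint passes its speed limit or range.

### The arm

A 6-joint arm with a two-finger parallel gripper is mounted at the origin on the work surface. World frame = base frame: x ahead of the robot, y to its left, z up, the work surface at z = 0. Lengths are in mm, angles in rad, forces in N, time in s.
With the tool pointing down it reaches from about 300 to 775 mm from the base axis. Payload 14.6 kg.
Tool frame: the origin (TCP) lies at the very end of the fingers, on their centre line; the grasp point (between the pads) lies 19 mm behind it; z points along the fingers, y is the line along which they close (so a half turn about z gives the same grasp; the last joint's range is limited). The gripper opens to 94 mm and grips with 3 to 60 N. Pads are 16 mm wide; open, the fingers measure 119 mm over their backs; the gripper's body (75 mm by 177 mm) begins 78 mm behind the grasp point.
Start: joints at [1.114, 0.3, 1.521, -0, 1.321, -0.067], TCP at [208.998, 508.733, 205.446] pointing down, gripper open.
Joint ranges: [-3.03, 3.03], [-0.79, 2.21], [0.23, 2.52], [-1.04, 4.18], [0, 3.07], [-2.55, 2.55]. Speed limits (rad/s): [2.22, 2.22, 2.57, 3.14, 3.14, 3.14].

### API

Orientations are given as [roll, pitch, yaw] about the fixed x, y, z axes, in that order (R = Rz(yaw) Ry(pitch) Rx(roll)).
In Python, from cell import manip, optics gives the robot as it stands.
- The arm moves only by the shell command python3 -m crank 'ROWS' [FORCE]. ROWS is JSON, a list of rows, each a list of 7 numbers: the opening in per cent of the stroke, from 0 (shut) to 100 (fully open), then the shift along the tool's x, y, z in mm, then the turn, a rotation vector about the tool's x, y, z in rad. A call has 1 to 10 rows; each row is the pose to reach, as a shift and turn from the pose commanded when the call began, along the tool's axes at that moment; what a row does not reach only later rows make up. A row lasts 1/10 s, in which the tool goes at most 50 mm and 8.59 degrees, less where a joint would pass 70% of its speed; a pose out of reach is approached as far as the arm can. A call with a gripper value outside its range is refused whole. The fingers move at their own pace and stop on an object; FORCE is the grip in N (left out, the last holds). Time passes only in rows, so rows that repeat a pose let the fingers close. It gives the time, the measured TCP pose, the force, the opening and the grip force at its end, in the units of the state.
- manip.read_state(): the state, without advancing time (a new reading comes with each control period).
- optics.camera(name): name is "scene" or "side" or "wrist"; returns (picture, depth): 480x640x3 uint8, red, green, blue; 480x640 float32, mm along the optical axis (not along the pixel's ray), 0 where there is no reading.
- optics.calibration(name): a dict with "camera_matrix" (3x3 intrinsics, pixels), "k1" (the pictures are not rectified: a ray, as slopes to the right and down, at radius r is drawn at 1 + k1 r^2 times it, then the intrinsics apply), "R" (3x3) and "t" (3): a world point X has camera coordinates R X + t. Camera axes: x right, y down, z forward; pixel columns grow to the right and rows downward; lengths in mm; the calibration is good to about 2 mm. A picture is of the moment at which its call begins: read the wrist's pose just before it. calibration takes no time and is no camera call; for the wrist camera it gives the pose at the moment of the call.
- manip.sign_off(): hands the job in; it is judged then, once.
The state is a dict: "clock": time; "joints": joint angles; "qd": joint speeds; "effort": joint torques, N m; "eef_pos": TCP position; "eef_rot": TCP orientation; "wrist_force": force on the tool from outside, world axes, zero at the start; "moment": the same for the moment, N m; "finger_gap": finger opening in mm; "finger_force": force on a finger pad.
Only numpy, scipy, OpenCV 4.12 (cv2) and the standard library are available. Lean on these libraries where they do the work, as an engineer would, in place of code of your own. Each camera call takes 0.05 s, during which the arm holds its last target. There are 200 camera calls.

## Working session

There is one attempt and no reset: what is moved stays moved. The work goes in short steps, Python scripts to look and compute and a shell command to move; the robot and the scene stay as the last step left them, time stands still between calls to the robot, and variables do not carry over. Pictures are saved under pics/ and viewed, at most 10 in all, crops included, and the job is handed in when it is done.

```bash
mkdir -p pics; ls; python3 - <<'E'
from cell import manip, optics
import cv2,numpy as np
print(manip.read_state())
for n in("scene","side"):
    p,d=optics.camera(n); cv2.imwrite(f"pics/{n}0.png",p[:,:,::-1]); np.savez(f"pics/{n}0.npz",p=p,d=d)
    print(n,optics.calibration(n), (d>0).mean())
E
```

```text
pics
{'clock': 0.0, 'joints': array([ 1.11442832e+00,  3.00424313e-01,  1.52160785e+00, -1.97828139e-05,
        1.32069364e+00, -6.66149753e-02]), 'qd': array([-2.64403445e-04,  4.59934484e-04, -3.25646561e-04,  6.97151950e-05,
       -1.45502501e-03,  9.60117403e-04]), 'effort': array([ 7.18386782e-04, -5.31809235e+01, -3.52739024e+01,  7.09018763e-02,
        2.43633776e-02, -1.20955106e-04]), 'eef_pos': array([208.872863  , 508.50041546, 204.9006699 ]), 'eef_rot': array([-3.14046074e+00, -5.63099585e-05,  2.75184450e+00]), 'wrist_force': array([-0.19551942,  0.06621187, -0.22688378]), 'moment': array([-0.0162054 ,  0.03403477,  0.01263748]), 'finger_force': 0.0, 'finger_gap': 93.72740411699256}
scene {'camera_matrix': array([[439.96660355,   0.        , 319.63735507],
       [  0.        , 439.96660355, 234.44634603],
       [  0.        ,   0.        ,   1.        ]]), 'k1': -0.10528771706608593, 'R': array([[-9.07467596e-01,  4.20121867e-01, -4.22373055e-04],
       [ 3.07368859e-01,  6.63233889e-01, -6.82381999e-01],
       [-2.86403467e-01, -6.19369377e-01, -7.30995642e-01]]), 't': array([ 471.36555729, -107.68125989,  833.43933008])} 0.9959993489583333
side {'camera_matrix': array([[501.33582929,   0.        , 327.39210649],
       [  0.        , 501.33582929, 244.38269931],
       [  0.        ,   0.        ,   1.        ]]), 'k1': -0.032081678050167636, 'R': array([[ 0.86093453, -0.50826414,  0.02143151],
       [-0.32483493, -0.58167409, -0.74574629],
       [ 0.39150225,  0.63507702, -0.66588525]]), 't': array([-443.40659306,  194.61835227,  636.54268329])} 0.9959114583333334
```

View pics/scene0.png

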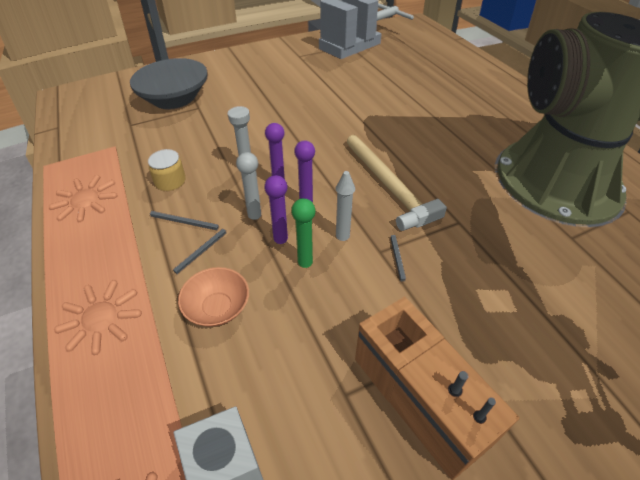

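View pics/side0.png

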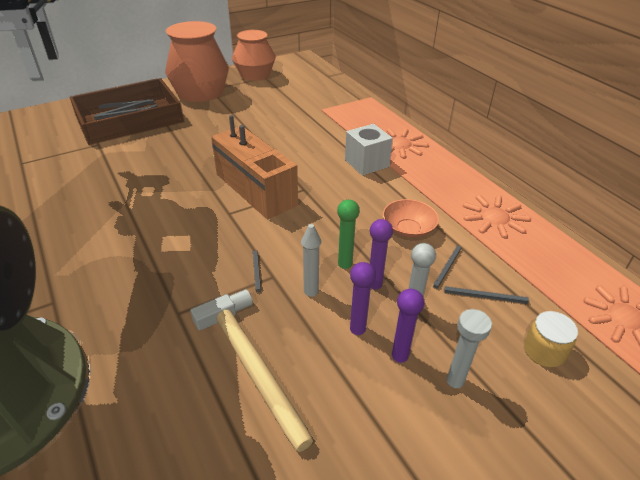

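Scene view: steel ball at (247,162), flat at (239,116), cone tip at (346,174), purple balls at (275,132), (305,151) and (276,187), green at (303,210), and the well at about (402,331). Side view: steel ball at (424,256).

```bash
cat > h.py <<'E'
import numpy as np,cv2
from cell import manip, optics
def rays(c,uv):
    K=c["camera_matrix"]; uv=np.asarray(uv,float).reshape(-1,1,2)
    n=cv2.undistortPoints(uv,K,np.array([c["k1"],0,0,0,0.])).reshape(-1,2)
    d=np.c_[n,np.ones(len(n))]@c["R"]; return -c["R"].T@c["t"],d
def onplane(c,uv,z):
    o,d=rays(c,uv); return o+d*((z-o[2])/d[:,2])[:,None]
def tri(c1,u1,c2,u2):
    o1,d1=rays(c1,[u1]);o2,d2=rays(c2,[u2]);d1,d2=d1[0],d2[0]
    s=np.linalg.lstsq(np.c_[d1,-d2],o2-o1,rcond=None)[0]
    a,b=o1+s[0]*d1,o2+s[1]*d2; return (a+b)/2,np.linalg.norm(a-b)
E
python3 - <<'E'
from h import *
np.set_printoptions(precision=1,suppress=True)
s=optics.calibration("scene");e=optics.calibration("side")
print("scene balls flat,ball,p,p,p,green,cone")
print(onplane(s,[(239,116),(247,162),(275,132),(305,151),(276,187),(303,210)],113), onplane(s,[(346,174)],134))
print("side ball,flat, purples, green", onplane(e,[(424,256),(474,325),(381,230),(363,275),(411,302),(348,210)],113),onplane(e,[(311,227)],134))
print("tri ball",tri(s,(247,162),e,(424,256)))
W=onplane(s,[(377,329),(404,311),(428,331),(400,352)],90);print("well scene",W,W.mean(0))
W2=onplane(e,[(250,160),(268,155),(287,166),(269,172)],90);print("well side",W2,W2.mean(0))
print("block corners",onplane(s,[(359,325),(402,301),(514,413),(466,450)],90))
print("punch tops",onplane(s,[(461,376)],126),onplane(s,[(488,403)],132))
E
```

```text
scene balls flat,ball,p,p,p,green,cone
[[ 542.9 -291.6  113. ]
 [ 571.8 -157.3  113. ]
 [ 502.7 -216.2  113. ]
 [ 478.1 -145.   113. ]
 [ 551.9  -82.   113. ]
 [ 535.3  -20.6  113. ]] [[457.7 -42.9 134. ]]
side ball,flat, purples, green [[ 572.8 -157.5  113. ]
 [ 548.9 -282.4  113. ]
 [ 553.1  -83.4  113. ]
 [ 479.6 -147.   113. ]
 [ 505.6 -215.7  113. ]
 [ 536.4  -20.4  113. ]] [[455.6 -50.3 134. ]]
tri ball (array([ 572.2, -157.5,  113.1]), np.float64(0.957780067271954))
well scene [[527.5 176.1  90. ]
 [485.8 168.4  90. ]
 [475.1 204.   90. ]
 [518.8 213.   90. ]] [501.8 190.3  90. ]
well side [[477.2 213.2  90. ]
 [512.8 213.   90. ]
 [526.4 163.8  90. ]
 [490.3 161.9  90. ]] [501.7 188.   90. ]
block corners [[543.9 162.4  90. ]
 [480.3 155.   90. ]
 [448.4 326.2  90. ]
 [516.1 333.7  90. ]]
punch tops [[492.1 276.8 126. ]] [[488.3 312.8 132. ]]
```

```bash
python3 -m crank '[[60,-392,-184,-40,0,0,1.0],[60,-392,-184,-40,0,0,1.0],[60,-392,-184,-40,0,0,1.0],[60,-392,-184,-40,0,0,1.0],[60,-392,-184,-40,0,0,1.0],[60,-392,-184,-40,0,0,1.0],[60,-392,-184,-40,0,0,1.0],[60,-392,-184,-40,0,0,1.0],[60,-392,-184,-40,0,0,1.0],[60,-392,-184,-40,0,0,1.0]]' 30
python3 - <<'E'
from h import *
c=optics.calibration("wrist");print(c,-c["R"].T@c["t"])
p,d=optics.camera("wrist");cv2.imwrite("pics/w1.png",p[:,:,::-1]);print(manip.read_state()["eef_pos"])
E
```

```text
clock: 1.1
eef_pos: [503.7, 186.6, 245.2]
eef_rot: [-3.141, 0.001, 1.748]
wrist_force: [0.1, 0.9, 0.3]
finger_gap: 56.5
finger_force: 0.0
{'camera_matrix': array([[422.0479911 ,   0.        , 324.50243419],
       [  0.        , 422.0479911 , 241.91420867],
       [  0.        ,   0.        ,   1.        ]]), 'k1': -0.03322871874282285, 'R': array([[ 9.84358607e-01,  1.76176216e-01, -2.72793613e-04],
       [ 1.70504601e-01, -9.52277283e-01,  2.53172188e-01],
       [ 4.43431428e-02, -2.49258735e-01, -9.67421195e-01]]), 't': array([-529.37305805,   56.37688875,  452.87201925])} [491.39863831 259.831679   423.70052024]
[502.42762081 188.14402942 244.95075772]
```

View pics/w1.png

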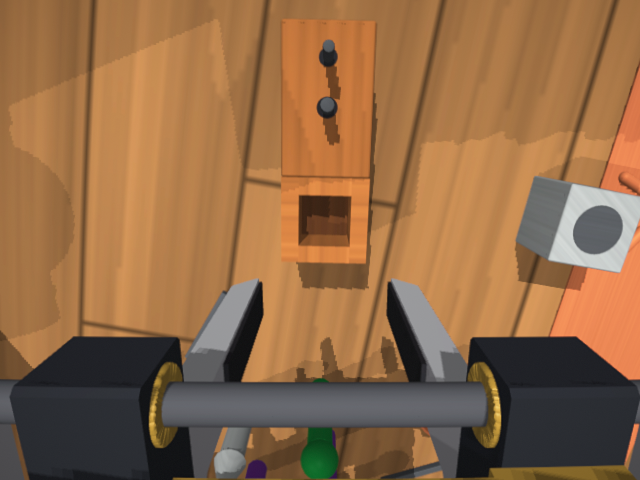

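Wrist view: the well mouth has corners at about (299,196), (350,195), (351,245) and (299,245), and the punches are at (328,50) and (327,105). I'll refine the well with the depth mask.

```bash
python3 - <<'E'
from h import *
np.set_printoptions(precision=2,suppress=True)
c=optics.calibration("wrist");p,d=optics.camera("wrist")
v,u=np.mgrid[180:262,286:364]; uv=np.c_[u.ravel(),v.ravel()]
o,r=rays(c,uv); P=(o+r*d[v,u].reshape(-1,1))
z=P[:,2]; print("top z",np.median(z[z>80]), "hole min",np.percentile(z[z<75],5))
m=(z<85)&(d[v,u].ravel()>0)
mk=m.reshape(v.shape).astype(np.uint8)
cs,_=cv2.findContours(mk,cv2.RETR_EXTERNAL,cv2.CHAIN_APPROX_NONE);k=max(cs,key=cv2.contourArea).reshape(-1,2)+[286,180]
print("bbox px",k.min(0),k.max(0))
q=onplane(c,k,90)[:,:2].astype(np.float32);print("well",cv2.minAreaRect(q))
W=onplane(c,[(299,196),(350,195),(351,245),(299,245)],90);print(W,W.mean(0))
fl=(z<65)&m; print("floor hist",np.histogram(z[m],bins=np.arange(20,90,5)))
E
```

```text
top z 89.2224918665342 hole min 49.14465308950136
bbox px [300 197] [352 247]
well ((503.2867736816406, 191.59979248046875), (41.35102844238281, 40.990352630615234), 8.953511238098145)
[[478.73 209.02  90.  ]
 [518.45 217.    90.  ]
 [527.16 176.79  90.  ]
 [485.28 169.23  90.  ]] [502.4  193.01  90.  ]
floor hist (array([   0,    0,    0,    0,   10,  537, 1374,   81,   84,  113,  103,
         91,  135]), array([20, 25, 30, 35, 40, 45, 50, 55, 60, 65, 70, 75, 80, 85]))
```

```bash
python3 -m crank '[[60,-352,7,0,0,0,0],[60,-352,7,0,0,0,0],[60,-352,7,0,0,0,0],[60,-352,7,0,0,0,0],[60,-352,7,0,0,0,0],[60,-352,7,0,0,0,0],[60,-352,7,0,0,0,0],[60,-352,7,0,0,0,0],[60,-352,7,0,0,0,0],[60,-352,7,0,0,0,0]]'
python3 - <<'E'
from h import *
c=optics.calibration("wrist")
p,d=optics.camera("wrist");cv2.imwrite("pics/w2.png",p[:,:,::-1]);np.savez("pics/w2.npz",p=p,d=d,**{k:c[k] for k in c});print(manip.read_state()["eef_pos"])
E
```

```text
clock: 2.2
eef_pos: [571.9, -153.6, 245.5]
eef_rot: [-3.142, -0.0, 1.754]
wrist_force: [0.1, -0.3, 0.9]
finger_gap: 56.4
finger_force: 0.0
[ 571.95130048 -153.49256449  245.63262818]
```

View pics/w2.png

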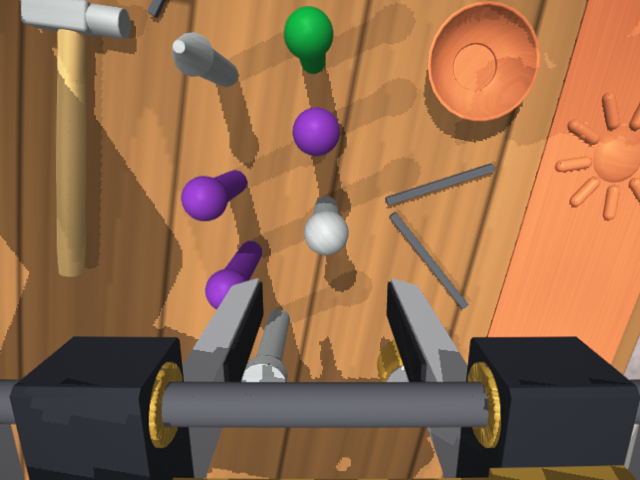

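The steel ball is at (327,232), between the fingers. The nearest purples are at (316,131) and (227,289).

```bash
python3 - <<'E'
from h import *
f=np.load("pics/w2.npz");c={k:f[k] for k in("camera_matrix","k1","R","t")};c["k1"]=float(c["k1"]);p=f["p"].astype(int)
g=((p.max(2)-p.min(2)<25)&(p.min(2)>90)).astype(np.uint8);g[:185]=0;g[275:]=0;g[:,:290]=0;g[:,365:]=0
cs,_=cv2.findContours(g,0,1);k=max(cs,key=cv2.contourArea);print(cv2.minEnclosingCircle(k),cv2.boundingRect(k))
k=k[k[:,0,1]>222];(x,y),r=cv2.minEnclosingCircle(k);print(x,y,r)
B=onplane(c,[(x,y),(327,232)],113);print(B)
s=manip.read_state();yw=s["eef_rot"][2]
for b in B:
    d=b[:2]-s["eef_pos"][:2];print("tool x,y",d@[np.cos(yw),np.sin(yw)],d@[np.sin(yw),-np.cos(yw)],s["eef_pos"],yw)
E
```

```text
((323.70001220703125, 227.6999969482422), 26.828811645507812) (304, 202, 44, 53)
325.6976318359375 232.3496551513672 21.963926315307617
[[ 573.43773115 -152.83272381  113.        ]
 [ 574.35753193 -152.3859677   113.        ]]
tool x,y 0.37804795697591626 1.5817539665685911 [ 571.95130048 -153.49256449  245.63262818] 1.753969388825585
tool x,y 0.6497879932148298 2.567543929082597 [ 571.95130048 -153.49256449  245.63262818] 1.753969388825585
```

```bash
python3 -m crank '[[60,-1,1.5,0,0,0,0],[60,-1,1.5,40,0,0,0],[60,-1,1.5,80,0,0,0],[60,-1,1.5,120,0,0,0],[60,-1,1.5,150,0,0,0],[60,-1,1.5,170,0,0,0],[60,-1,1.5,178,0,0,0],[60,-1,1.5,178,0,0,0],[60,-1,1.5,178,0,0,0]]'
python3 -m crank '[[35,0,0,0,0,0,0],[30,0,0,0,0,0,0],[26,0,0,0,0,0,0],[23,0,0,0,0,0,0],[20,0,0,0,0,0,0],[15,0,0,0,0,0,0],[10,0,0,0,0,0,0],[10,0,0,0,0,0,0],[10,0,0,0,0,0,0]]' 35
```

```text
clock: 3.15
eef_pos: [574.2, -156.0, 68.7]
eef_rot: [3.14, 0.001, 1.752]
wrist_force: [0.4, 0.2, 0.0]
finger_gap: 56.4
finger_force: 0.0
clock: 4.05
eef_pos: [573.8, -156.2, 67.9]
eef_rot: [3.141, 0.0, 1.752]
wrist_force: [-0.4, -0.4, 5.8]
finger_gap: 32.4
finger_force: 35.0
```

The gap is 32 mm where the shank should give 24, so I'll look.

```bash
python3 - <<'E'
from h import *
s,_=optics.camera("scene");e,_=optics.camera("side")
a=cv2.resize(s[90:290,160:400,::-1],None,fx=1.66,fy=2);b=cv2.resize(e[170:400,280:520,::-1],(400,400))
a=cv2.resize(a,(400,400))
cv2.imwrite("pics/g1.png",np.hstack([a,b]))
E
```

```text
(no output)
```

View pics/g1.png

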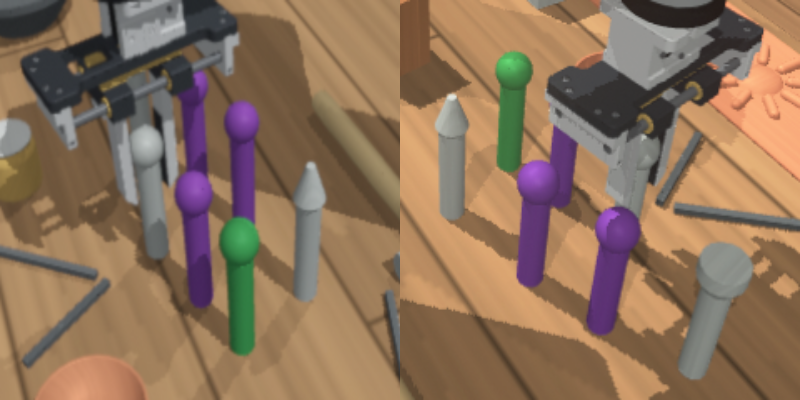

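The stake still stands upright, with the ball at about (147,147) in the left crop and the fingers either side of it. The wrist camera should show what the pads touch.

```bash
python3 - <<'E'
from h import *
p,d=optics.camera("wrist");cv2.imwrite("pics/w3.png",cv2.resize(p[120:400,160:480,::-1],None,fx=2,fy=2))
s=manip.read_state();print(s["finger_gap"],s["finger_force"],s["wrist_force"],s["moment"],s["eef_pos"])
E
```

```text
32.43456128550114 35.0008499622345 [-0.64584742 -0.25053201  4.53818334] [-0.01283866  0.13827179  0.00216994] [ 573.85780884 -156.258053     67.91576715]
```

View pics/w3.png

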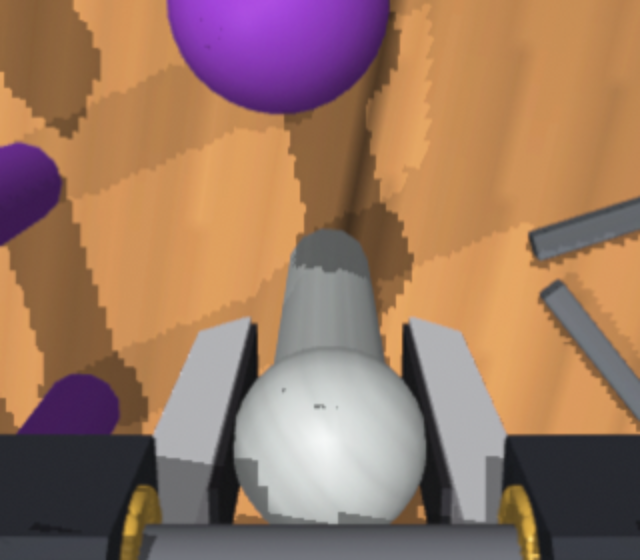

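The pads touch the underside of the ball, so they reach about 40 mm up from the tips. I'll open, go 10 mm lower and re-grip on the shank.

```bash
python3 -m crank '[[40,0,0,0,0,0,0],[50,0,0,0,0,0,0],[50,0,0,0,0,0,0],[50,2,0,5,0,0,0],[50,2,0,10,0,0,0],[50,2,0,10,0,0,0],[50,2,0,10,0,0,0]]'
python3 -m crank '[[40,0,0,0,0,0,0],[35,0,0,0,0,0,0],[30,0,0,0,0,0,0],[26,0,0,0,0,0,0],[23,0,0,0,0,0,0],[20,0,0,0,0,0,0],[15,0,0,0,0,0,0],[10,0,0,0,0,0,0],[10,0,0,0,0,0,0],[10,0,0,0,0,0,0]]' 35
```

```text
clock: 4.9
eef_pos: [573.1, -154.1, 57.2]
eef_rot: [-3.141, -0.0, 1.752]
wrist_force: [0.1, 0.7, -0.3]
finger_gap: 47.1
finger_force: 0.0
clock: 5.9
eef_pos: [573.3, -154.2, 57.6]
eef_rot: [3.141, 0.0, 1.752]
wrist_force: [-0.8, 0.7, 3.6]
finger_gap: 32.4
finger_force: 35.0
```

Same gap, so the fingers are flat along their length and hit the ball's equator: vertical fingers cannot reach the shank past the ball. I'll grip the ball itself, at the pads' centre (TCP at z = 94), which hangs plumb and leaves the fingers well above the block. First I'll open, rise and check the centring.

```bash
python3 -m crank '[[40,0,0,0,0,0,0],[50,0,0,0,0,0,0],[50,0,0,0,0,0,0],[50,0,0,-10,0,0,0],[50,0,0,-25,0,0,0],[50,0,0,-37,0,0,0],[50,0,0,-37,0,0,0],[50,0,0,-37,0,0,0]]'
python3 - <<'E'
from h import *
s=manip.read_state();c=optics.calibration("wrist");p,d=optics.camera("wrist");cv2.imwrite("pics/w4.png",p[100:480,130:510,::-1])
q=p.astype(int);g=((q.max(2)-q.min(2)<30)&(q.min(2)>100)).astype(np.uint8)
# ball: depth points near expected place
v,u=np.mgrid[0:480,0:640];o,r=rays(c,np.c_[u.ravel(),v.ravel()]);P=o+r*d.reshape(-1,1)
m=(np.linalg.norm(P[:,:2]-s["eef_pos"][:2],axis=1)<25)&(P[:,2]>105)&(P[:,2]<134)&g.ravel().astype(bool)
A=P[m];X=np.c_[2*A,np.ones(len(A))];w=np.linalg.lstsq(X,(A**2).sum(1),rcond=None)[0]
print(m.sum(),"sphere",w[:3],np.sqrt(w[3]+w[:3]@w[:3]),"tcp",s["eef_pos"])
E
```

```text
clock: 6.7
eef_pos: [573.3, -154.2, 94.9]
eef_rot: [3.141, 0.0, 1.752]
wrist_force: [-0.2, 0.8, 0.4]
finger_gap: 47.0
finger_force: 0.0
5295 sphere [ 573.52490057 -152.68117052  112.70301636] 16.617240058191697 tcp [ 573.33375001 -154.20466115   94.90423405]
```

View pics/w4.png

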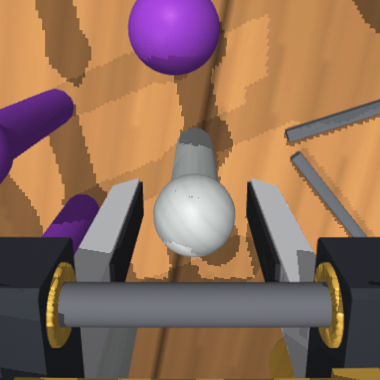

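The ball at (195,215) in the crop is centred between the fingers, and the fitted sphere (573.5, -152.7, 112.7; radius 16.6) matches the given sizes. Closing and lifting gently.

```bash
python3 -m crank '[[45,1,0,1,0,0,0],[41,1,0,1,0,0,0],[38,1,0,1,0,0,0],[35,1,0,1,0,0,0],[32,1,0,1,0,0,0],[28,1,0,1,0,0,0],[22,1,0,1,0,0,0],[22,1,0,1,0,0,0],[22,1,0,1,0,0,0]]' 45
python3 -m crank '[[22,0,0,-2,0,0,0],[22,0,0,-6,0,0,0],[22,0,0,-12,0,0,0],[22,0,0,-20,0,0,0],[22,0,0,-28,0,0,0],[22,0,0,-36,0,0,0],[22,0,0,-42,0,0,0],[22,0,0,-46,0,0,0],[22,0,0,-48,0,0,0],[22,0,0,-48,0,0,0]]'
```

```text
clock: 7.65
eef_pos: [572.9, -153.1, 93.2]
eef_rot: [-3.141, -0.0, 1.752]
wrist_force: [1.2, -0.1, -4.8]
finger_gap: 32.0
finger_force: 45.0
clock: 8.65
eef_pos: [573.0, -153.2, 141.5]
eef_rot: [3.142, 0.0, 1.752]
wrist_force: [0.6, -0.5, -5.8]
finger_gap: 32.1
finger_force: 45.0
```

```bash
python3 -m crank '[[22,0,0,-4,0,0,0],[22,0,0,-12,0,0,0],[22,0,0,-24,0,0,0],[22,0,0,-40,0,0,0],[22,0,0,-56,0,0,0],[22,0,0,-72,0,0,0],[22,0,0,-86,0,0,0],[22,0,0,-96,0,0,0],[22,0,0,-101,0,0,0],[22,0,0,-102,0,0,0]]'
python3 - <<'E'
from h import *
s=manip.read_state();print(s["eef_pos"],s["wrist_force"],s["finger_gap"]);yw=s["eef_rot"][2]
d=np.array([503.3,191.6])-s["eef_pos"][:2]
print("to well tool x,y",d@[np.cos(yw),np.sin(yw)],d@[np.sin(yw),-np.cos(yw)])
a,_=optics.camera("scene");e,_=optics.camera("side")
cv2.imwrite("pics/h1.png",np.hstack([cv2.resize(a[40:280,140:400,::-1],(400,400)),cv2.resize(e[140:380,280:540,::-1],(400,400))]))
E
```

```text
clock: 9.65
eef_pos: [573.1, -153.2, 243.9]
eef_rot: [3.141, 0.0, 1.752]
wrist_force: [-0.5, 0.5, -5.7]
finger_gap: 32.3
finger_force: 45.0
[ 573.10188539 -153.20546873  243.85719909] [-0.50469274  0.47350808 -5.71112533] 32.29173662612313
to well tool x,y 351.7378237987502 -6.6043756746612345
```

View pics/h1.png

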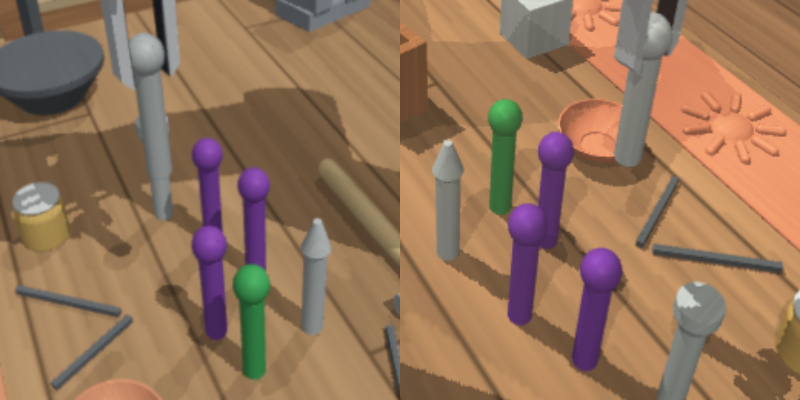

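Held by the ball at (146,55) in the left crop, the stake hangs straight and clear of its neighbours. Carrying it to the well with gentle ramps.

```bash
python3 -m crank '[[22,2,0,0,0,0,0],[22,6,0,0,0,0,0],[22,12,0,0,0,0,0],[22,20,0,0,0,0,0],[22,30,0,0,0,0,0],[22,42,-1,0,0,0,0],[22,56,-1,0,0,0,0],[22,70,-1,0,0,0,0],[22,84,-1,0,0,0,0],[22,98,-1,0,0,0,0]]'
python3 -m crank '[[22,14,0,0,0,0,0],[22,28,0,0,0,0,0],[22,42,0,0,0,0,0],[22,56,-1,0,0,0,0],[22,70,-1,0,0,0,0],[22,84,-1,0,0,0,0],[22,98,-2,0,0,0,0],[22,112,-2,0,0,0,0],[22,126,-2,0,0,0,0],[22,140,-3,0,0,0,0]]'
python3 -m crank '[[22,14,0,0,0,0,0],[22,28,0,0,0,0,0],[22,42,-1,0,0,0,0],[22,56,-1,0,0,0,0],[22,69,-2,0,0,0,0],[22,81,-2,0,0,0,0],[22,91,-2,0,0,0,0],[22,99,-2,0,0,0,0],[22,105,-3,0,0,0,0],[22,109,-3,0,0,0,0]]'
python3 -m crank '[[22,3,0,0,0,0,0],[22,4,0,0,0,0,0],[22,4,0,0,0,0,0],[22,4,0,0,0,0,0],[22,4,0,0,0,0,0]]'
python3 - <<'E'
from h import *
s=manip.read_state();print(s["eef_pos"],s["wrist_force"],s["finger_gap"]);yw=s["eef_rot"][2]
d=np.array([503.3,191.6])-s["eef_pos"][:2]
print("to well tool x,y",d@[np.cos(yw),np.sin(yw)],d@[np.sin(yw),-np.cos(yw)])
a,_=optics.camera("scene");e,_=optics.camera("side");w,_=optics.camera("wrist")
cv2.imwrite("pics/h2.png",np.hstack([cv2.resize(a[140:400,260:500,::-1],(266,400)),cv2.resize(e[40:260,160:360,::-1],(266,400)),cv2.resize(w[140:400,220:430,::-1],(266,400))]))
E
```

```text
clock: 10.75
eef_pos: [554.2, -55.6, 243.5]
eef_rot: [3.141, -0.0, 1.752]
wrist_force: [0.1, 0.4, -5.8]
finger_gap: 32.5
finger_force: 45.0
clock: 11.75
eef_pos: [526.1, 81.3, 243.5]
eef_rot: [3.142, 0.0, 1.752]
wrist_force: [-0.6, 0.7, -5.5]
finger_gap: 32.7
finger_force: 45.0
clock: 12.75
eef_pos: [503.5, 187.3, 243.4]
eef_rot: [-3.141, 0.0, 1.752]
wrist_force: [0.8, -0.1, -5.6]
finger_gap: 32.7
finger_force: 45.0
clock: 13.25
eef_pos: [503.0, 190.6, 243.4]
eef_rot: [3.142, 0.0, 1.752]
wrist_force: [-0.1, -0.5, -5.8]
finger_gap: 32.3
finger_force: 45.0
[503.03881515 190.62525836 243.44804326] [-0.07492756 -0.48781446 -5.83498914] 32.26729630964345
to well tool x,y 0.9119288474084207 0.43211638717358397
```

View pics/h2.png

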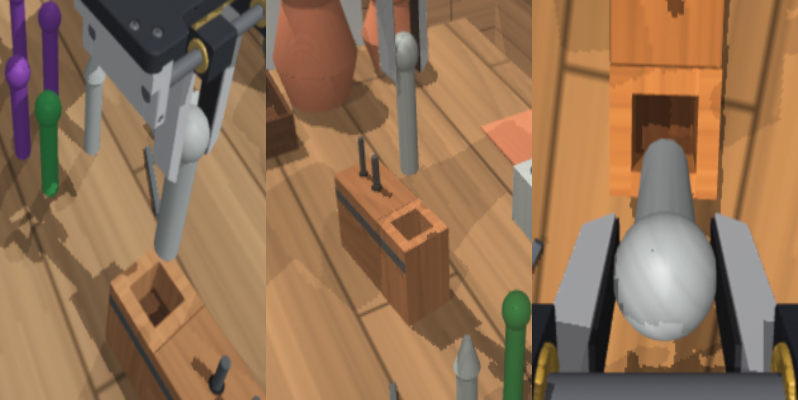

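In scene the ball is at (433,228) and the foot at about (412,301). In side the ball is at (264,66) and the foot at about (267,132). I'll check that it hangs plumb.

```bash
python3 - <<'E'
from h import *
np.set_printoptions(precision=1,suppress=True)
s=optics.calibration("scene");e=optics.calibration("side")
b=tri(s,(433.5,228),e,(263.8,66.4));f=tri(s,(411.5,300.5),e,(267.5,133));print("ball",b,"foot",f,b[0]-f[0])
# expected pixels for plumb stake
for n,c in(("scene",s),("side",e)):
    for z in(149.,262.):
        print(n,z,cv2.projectPoints(np.array([[503.,191,z]]),cv2.Rodrigues(c["R"])[0],c["t"],c["camera_matrix"],np.array([c["k1"],0,0,0,0.]))[0].ravel())
E
```

```text
ball (array([504. , 193.4, 264.8]), np.float64(5.452700940748819)) foot (array([502.1, 189.4, 149.8]), np.float64(4.045353021650016)) [  1.9   3.9 115. ]
scene 149.0 [409.5 302.4]
scene 262.0 [429.1 228.5]
side 149.0 [266.4 132.7]
side 262.0 [262.3  68.3]
```

It hangs plumb within about 2° and is centred over the well. Lowering.

```bash
python3 -m crank '[[22,1,0,2,0,0,0],[22,1,0,7,0,0,0],[22,1,0,14,0,0,0],[22,1,0,22,0,0,0],[22,1,0,30,0,0,0],[22,1,0,37,0,0,0],[22,1,0,43,0,0,0],[22,1,0,48,0,0,0],[22,1,0,50,0,0,0],[22,1,0,50,0,0,0]]'
python3 -m crank '[[22,0,0,3,0,0,0],[22,0,0,6,0,0,0],[22,0,0,9,0,0,0],[22,0,0,12,0,0,0],[22,0,0,15,0,0,0],[22,0,0,18,0,0,0],[22,0,0,21,0,0,0],[22,0,0,23,0,0,0],[22,0,0,25,0,0,0],[22,0,0,25,0,0,0]]'
```

```text
clock: 14.4
eef_pos: [502.8, 191.8, 193.3]
eef_rot: [-3.141, 0.0, 1.752]
wrist_force: [-0.4, -0.2, -5.6]
finger_gap: 32.2
finger_force: 45.0
clock: 15.4
eef_pos: [502.7, 191.8, 168.2]
eef_rot: [-3.141, 0.0, 1.752]
wrist_force: [-1.0, 0.4, -5.9]
finger_gap: 32.3
finger_force: 45.0
```

Foot at about 75 mm, no contact yet. I'll continue in small steps.

```bash
python3 -m crank '[[22,0,0,2,0,0,0],[22,0,0,4,0,0,0],[22,0,0,6,0,0,0],[22,0,0,8,0,0,0],[22,0,0,10,0,0,0],[22,0,0,10,0,0,0]]'
```

```text
clock: 16.0
eef_pos: [502.7, 191.8, 158.1]
eef_rot: [-3.141, 0.0, 1.752]
wrist_force: [-1.5, -0.1, -5.6]
finger_gap: 32.5
finger_force: 45.0
```

```bash
python3 -m crank '[[22,0,0,1,0,0,0],[22,0,0,2,0,0,0],[22,0,0,3,0,0,0],[22,0,0,4,0,0,0],[22,0,0,5,0,0,0],[22,0,0,5,0,0,0]]'
```

```text
clock: 16.6
eef_pos: [502.7, 191.8, 153.3]
eef_rot: [-3.141, 0.0, 1.752]
wrist_force: [-0.2, -0.2, -5.6]
finger_gap: 32.7
finger_force: 45.0
```

```bash
python3 -m crank '[[22,0,0,1,0,0,0],[22,0,0,2,0,0,0],[22,0,0,3,0,0,0],[22,0,0,3,0,0,0]]'
```

```text
clock: 17.0
eef_pos: [502.7, 191.8, 150.3]
eef_rot: [-3.141, 0.0, 1.752]
wrist_force: [-0.5, -0.3, -5.2]
finger_gap: 32.2
finger_force: 45.0
```

```bash
python3 -m crank '[[22,0,0,0.5,0,0,0],[22,0,0,1,0,0,0],[22,0,0,1.5,0,0,0],[22,0,0,2,0,0,0],[22,0,0,2,0,0,0]]'
```

```text
clock: 17.5
eef_pos: [502.8, 191.8, 148.4]
eef_rot: [-3.141, 0.0, 1.752]
wrist_force: [-0.5, -0.1, -5.6]
finger_gap: 32.6
finger_force: 45.0
```

Foot at about 55 mm.

```bash
python3 -m crank '[[22,0,0,0.5,0,0,0],[22,0,0,1,0,0,0],[22,0,0,1.5,0,0,0],[22,0,0,2,0,0,0],[22,0,0,2,0,0,0]]'
```

```text
clock: 18.0
eef_pos: [502.8, 191.8, 146.4]
eef_rot: [-3.141, -0.0, 1.752]
wrist_force: [0.8, -0.1, -4.8]
finger_gap: 32.2
finger_force: 45.0
```

```bash
python3 -m crank '[[22,0,0,0.5,0,0,0],[22,0,0,1,0,0,0],[22,0,0,1,0,0,0]]'
```

```text
clock: 18.3
eef_pos: [502.7, 191.8, 145.4]
eef_rot: [-3.141, 0.0, 1.752]
wrist_force: [-0.3, 0.1, -5.5]
finger_gap: 32.3
finger_force: 45.0
```

```bash
python3 -m crank '[[22,0,0,0.5,0,0,0],[22,0,0,1,0,0,0],[22,0,0,1,0,0,0]]'
```

```text
clock: 18.6
eef_pos: [502.8, 191.8, 144.4]
eef_rot: [-3.142, 0.0, 1.752]
wrist_force: [-1.1, -0.6, -5.7]
finger_gap: 32.6
finger_force: 45.0
```

```bash
python3 -m crank '[[22,0,0,0.5,0,0,0],[22,0,0,1,0,0,0],[22,0,0,1,0,0,0]]'
```

```text
clock: 18.9
eef_pos: [503.1, 191.9, 144.3]
eef_rot: [3.14, -0.0, 1.752]
wrist_force: [-2.7, 0.5, 5.0]
finger_gap: 32.3
finger_force: 45.0
```

```bash
python3 -m crank '[[22,0,0,0.5,0,0,0],[22,0,0,1,0,0,0],[22,0,0,1,0,0,0]]'
```

```text
clock: 19.2
eef_pos: [503.5, 192.1, 144.3]
eef_rot: [3.139, -0.0, 1.752]
wrist_force: [-5.0, -1.0, 13.6]
finger_gap: 32.4
finger_force: 45.0
```

It bottomed: the force went from -5.7 to +13.6 N with the descent stalled at a foot height of about 51 mm, matching the depth reading. I'll ease off 1 mm, open, and retreat straight up.

```bash
python3 -m crank '[[22,0,0,-0.5,0,0,0],[22,0,0,-1,0,0,0],[22,0,0,-1,0,0,0]]'
python3 -m crank '[[35,0,0,0,0,0,0],[38,0,0,0,0,0,0],[42,0,0,0,0,0,0],[47,0,0,0,0,0,0],[52,0,0,0,0,0,0],[58,0,0,0,0,0,0],[58,0,0,0,0,0,0]]' 20
python3 -m crank '[[58,0,0,-5,0,0,0],[58,0,0,-15,0,0,0],[58,0,0,-30,0,0,0],[58,0,0,-50,0,0,0],[58,0,0,-75,0,0,0],[58,0,0,-100,0,0,0],[58,0,0,-120,0,0,0],[58,0,0,-130,0,0,0],[58,0,0,-130,0,0,0]]'
python3 - <<'E'
from h import *
s=manip.read_state();print(s["eef_pos"],s["wrist_force"])
a,_=optics.camera("scene");e,_=optics.camera("side");w,_=optics.camera("wrist")
cv2.imwrite("pics/h3.png",np.hstack([cv2.resize(a[140:480,220:560,::-1],(266,400)),cv2.resize(e[40:260,160:360,::-1],(266,400)),cv2.resize(w[100:340,220:430,::-1],(266,400))]))
E
```

```text
clock: 19.5
eef_pos: [503.1, 191.9, 144.3]
eef_rot: [3.14, -0.0, 1.752]
wrist_force: [-2.4, -0.4, 6.9]
finger_gap: 32.5
finger_force: 45.0
clock: 20.2
eef_pos: [502.8, 191.8, 143.4]
eef_rot: [-3.142, -0.0, 1.752]
wrist_force: [0.4, 0.8, 0.2]
finger_gap: 54.4
finger_force: 0.0
clock: 21.1
eef_pos: [503.1, 191.9, 274.9]
eef_rot: [3.139, -0.0, 1.752]
wrist_force: [0.1, -0.2, -1.1]
finger_gap: 54.4
finger_force: 0.0
[503.0953584  191.9175769  274.88445147] [ 0.12609495 -0.20407359 -1.10654658]
```

View pics/h3.png

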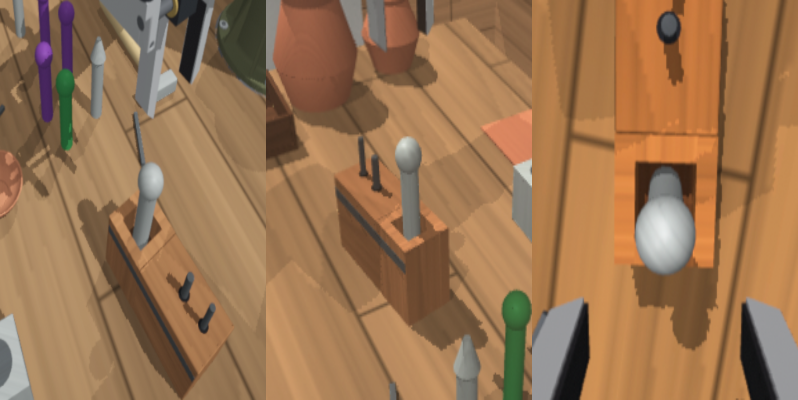

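The stake stands free in the well, with its ball at (150,182) in the scene crop and (408,155) in the side crop, and the gripper is clear. I'll do a quick check of the ball centre and then hand in.

```bash
python3 - <<'E'
from h import *
c=optics.calibration("wrist");p,d=optics.camera("wrist")
v,u=np.mgrid[0:480,0:640];o,r=rays(c,np.c_[u.ravel(),v.ravel()]);P=o+r*d.reshape(-1,1)
A=P[(np.linalg.norm(P[:,:2]-[503,192],axis=1)<22)&(P[:,2]>155)&(P[:,2]<190)]
w=np.linalg.lstsq(np.c_[2*A,np.ones(len(A))],(A**2).sum(1),rcond=None)[0];print(w[:3],np.sqrt(w[3]+w[:3]@w[:3]))
if np.linalg.norm(w[:2]-[503,192])<6: print(manip.sign_off())
E
```

```text
[503.33359633 192.29801179 163.87480629] 16.59989627557373
the job is handed in; nothing more can be done
None
```

The ball stake is standing upright, ball up, on the packing in the well (foot about 51 mm above the table). I let go only after feeling it bottom, and the job is handed in at about 21 s with the look-alikes left alone; I gripped it by the ball rather than the shank, because the fingers closed on the ball first.

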